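# Put the biscuits away airtight in the clip-top canister

## Task

Put all the biscuits from the board into the open clip-top canister, then fold its lid down, swing the wire bail over the lip of the lid's tongue and press the clasp lever right down past its dead centre so that the lid is clamped. Once it is clamped, close the vent on the lid: turn its knob until the white pointer stands on the black mark. Leave the cup, jug and sugar bowl where they stand.

Things in the scene. Friction and masses are not known exactly. Their poses are not given: they have to be found in the camera images.
- canister: White enamelled steel clip-top canister, round, 120 mm across and 108 mm high to its dark rim, open inside (108 mm wide, inner floor 6 mm up); it stands on a sticky rubber foot and does not shift. Origin: centre of its underside. Its own z is up, its own -x is the front, where the wire clasp is; the lid's hinge is at the back (+x).
- mouth (a point): Centre of the canister's mouth, level with the rim, 108 mm above the table.
- lid (a joint): Angle of the hinged lid, rad: 0 shut on the rim, about 1.95 wide open at its stop (22 degrees past upright). Its hinge axis runs along the canister's y, 68 mm behind the canister's axis and 110 mm above the table. Left alone it falls open above about 1.6 and falls softly shut below about 1.5. Round, white, 124 mm across, 8 mm thick, 0.22 kg; shut, its top is 116 mm above the table.
- lid_edge (a point): Front edge of the lid's steel tongue, 138 mm from the hinge axis: the upmost point of the open lid. The tongue is 24 mm wide and sticks out to 70 mm from the canister's axis when shut. The vent knob sits in the middle of the lid's outer face (its far side when the lid is open).
- lid_catch (a point): On the lid's tongue: where the middle of the bail's cross wire must lie, in the groove just behind the tongue's raised lip (4 mm high). With the lid shut it is 64.5 mm in front of the canister's axis and 118 mm above the table.
- lever (a joint): Angle of the clasp lever, rad: 0 pressed right down at its stop, nearly upright along the canister's front wall; 1.48 level, straight out; it starts at 1.7 to 1.96, out and a little up, and stays where it is left. With the bail in the groove it stiffens below 1.2 (at most 4 N at its bar), passes dead centre near 0.35 and then locks itself down.
- lever_bar (a point): Middle of the 7 mm thick cross bar at the lever's free end. The lever is a U of 4 mm wire, 40 mm wide, 45 mm from pivot to cross bar; its pivot runs along the canister's y, 74 mm in front of the canister's axis and 98 mm above the table.
- bail (a joint): Angle of the bail against the lever, rad. The bail is a springy loop of 4 mm wire, 38 mm wide, 31 mm long, hung on the lever 12 mm from the lever's pivot, swinging freely in the same plane. 2.55: its outer stop, where it starts, leaning away from the lid; pushed towards the canister past upright it drops over the lip onto the shut lid, about 1.0 (if the lever is above 1.6); 0 when clamped.
- bail_bar (a point): Middle of the bail's cross wire, the part that must lie behind the lip of the tongue; at the start some 93 to 103 mm in front of the canister's axis and 126 to 134 mm above the table.
- vent (a joint): Angle of the vent knob, rad: 0 when its white pointer stands on the black raised mark (vent shut), growing anticlockwise seen from above; it turns from -0.5 to 2.6, without a stop at the mark, and starts between 0.9 and 2.3. Some 0.05 N m turns it.
- vent_grip (a point): Centre of the vent knob's bar grip: a black bar 38 mm long, 11 mm wide and 20 mm high on a 40 mm disc in the middle of the lid; with the lid shut the bar reaches from 124 to 144 mm above the table and this point is 134 mm above it. The bar lies along the line from knob axis to pointer.
- vent_pointer (a point): Tip of the white pointer, 32.5 mm from the knob's axis.
- vent_mark (a point): Inner end of the black mark on the lid, 36 mm from the knob's axis, between knob and tongue.
- board: Wooden board 240 x 270 mm, 12 mm thick, fixed, on which the biscuits lie. Origin: centre of its underside.
- biscuit1_mid (a point): Centre of biscuit 1: a hard round brown biscuit, 42 mm across and 18 mm thick, 22 g, flat on the board, own z along its thickness. Three to five biscuits are there.
- biscuit2_mid (a point): Centre of biscuit 2, the same kind; may be absent.
- biscuit3_mid (a point): Centre of biscuit 3, the same kind; may be absent.
- biscuit4_mid (a point): Centre of biscuit 4, the same kind; may be absent.
- biscuit5_mid (a point): Centre of biscuit 5, the same kind; may be absent.
- cup: Wide blue cup with a handle, 106 mm across, 62 mm high; origin: centre of its underside. Leave it alone.
- jug: White milk jug with a handle, 76 mm across, 105 mm high; origin: centre of its underside. Leave it alone.
- bowl: Brown sugar bowl, 96 mm across, 45 mm high; origin: centre of its underside. Leave it alone.
Things that resemble listed ones, but are neither listed nor needed, are in the scene too. Leave any green or purple look-alike of the part that bears biscuit2_mid alone.

How it is judged:
On the way, in this order (a step that is already met when the one before it is completed fails the run):
1. all the biscuits are in the canister (horizontal distance between each of biscuit1_mid, biscuit2_mid, biscuit3_mid, biscuit4_mid, biscuit5_mid and mouth below 0.05 m and height (world z) of each of biscuit1_mid, biscuit2_mid, biscuit3_mid, biscuit4_mid, biscuit5_mid below 0.095 m), for 0.2 s.
2. the lid is folded down onto the rim (value of joint lid below 0.03 rad), for 0.2 s.
3. the bail's cross wire lies behind the tongue's lip and the lever is locked down past its dead centre (value of joint lid below 0.03 rad and value of joint lever below 0.12 rad and distance between bail_bar and lid_catch below 0.006 m), for 0.3 s.
4. the vent's pointer stands on the mark (all of step 3 and value of joint vent between -0.15 and 0.15 rad), for 0.2 s.
At the end, for the whole second after the job is handed in: Every biscuit that was there lies inside the canister; the lid is shut (within 0.03 rad); the bail's cross wire lies within 6 mm of its place behind the lip and the lever is locked down (within 0.12 rad of its stop); the vent's pointer is on the mark (within 0.15 rad) (all of step 1 and all of step 4); the robot touches nothing.
It fails at once if the cup is shifted by more than 30 mm (distance of cup from where it was at the start of the episode above 0.03 m).
It fails at once if the jug is shifted by more than 30 mm (distance of jug from where it was at the start of the episode above 0.03 m).
It fails at once if the bowl is shifted by more than 30 mm (distance of bowl from where it was at the start of the episode above 0.03 m).
Of biscuit1, biscuit2, biscuit3, biscuit4, biscuit5 only 3 to 5 are there at a start; the rules pass over those that are not, and their reading is None.
At some moment in a run one of biscuit1, biscuit2, biscuit3, biscuit4, biscuit5 may be knocked a few centimetres aside while the robot is not near it.
Once in a run the grip may slacken for a moment while it holds something.
It also fails if it takes over 210 s, if anything falls off the work surface, if the arm or the gripper's body presses on something with over 40 N, if the wrist force passes 120 N, or if a joint passes its speed limit or range.

## Robot

A 6-joint arm with a two-finger parallel gripper is mounted at the origin on the work surface. World frame = base frame: x ahead of the robot, y to its left, z up, the work surface at z = 0. Lengths are in m, angles in rad, forces in N, time in s.
With the tool pointing down it reaches from about 0.35 to 0.975 m from the base axis. Payload 4.9 kg.
Tool frame: the origin (TCP) lies at the very end of the fingers, on their centre line; the grasp point (between the pads) lies 19 mm behind it; z points along the fingers, y is the line along which they close (so a half turn about z gives the same grasp; the last joint's range is limited). The gripper opens to 85 mm and grips with 20 to 120 N. Pads are 22 mm wide; open, the fingers measure 114 mm over their backs; the gripper's body (76 mm by 85 mm) begins 54 mm behind the grasp point. The pads swing forward as they close: fully open they stand 13 mm farther back than shut.
Start: joints at [-1.432, 0.053, 1.613, -0, 1.476, -0.119], TCP at [0.159, -0.604, 0.231] pointing down, gripper open.
Joint ranges: [-3.01, 3.01], [-1.01, 2.22], [0.06, 2.58], [-1.02, 4.17], [0.09, 2.62], [-3.14, 3.14]. Speed limits (rad/s): [2.57, 2.57, 3.14, 3.14, 3.14, 3.14].

## Interface

Orientations are given as a rotation vector (axis times angle).
In Python, from station import ctrl gives the robot as it stands.
- The arm moves only by the shell command python3 -m crank 'ROWS' [OPENING] [FORCE]. ROWS is text: rows parted by semicolons, each of 4 numbers parted by spaces: the shift along the world's x, y, z in units of 0.5 m (1.0 is 0.5 m), then the turn about the world's z in units of 90 degrees (1.0 is 90 degrees). In form: x y z turn; .... A call has exactly 5 rows; each row shifts and turns the commanded pose from where the row before left it; what a row does not reach is not made up. A row lasts 1/12 s, in which the tool goes at most 41.7 mm and 7.16 degrees, less where a joint would pass 70% of its speed; a pose out of reach is approached as far as the arm can. A call with a number of a shift or a turn outside -1 to 1 is refused whole. A call with a gripper value outside its range is refused whole. OPENING is the opening in per cent of the stroke, from 0 (shut) to 100 (fully open), set as the call begins (- or left out, the last holds). The fingers move at their own pace and stop on an object; FORCE is the grip in N (left out, the last holds). Time passes only in rows, so rows that do not move let the fingers close, or fill a call up. It gives the time, the measured TCP pose, the force, the opening and the grip force at its end, in the units of the state.
- ctrl.get_obs(): the state, without advancing time (a new reading comes with each control period).
- ctrl.get_image(name): name is "scene" or "top" or "wrist"; returns (picture, depth): 400x640x3 uint8, red, green, blue; 400x640 float32, m along the optical axis (not along the pixel's ray), 0 where there is no reading.
- ctrl.get_calibration(name): a dict with "fx", "fy", "cx", "cy" (pixels), "k1" (the pictures are not rectified: a ray, as slopes to the right and down, at radius r is drawn at 1 + k1 r^2 times it, then the intrinsics apply), "extrinsics" (4x4, takes a point from world to camera coordinates). Camera axes: x right, y down, z forward; pixel columns grow to the right and rows downward; lengths in m; the calibration is good to about 2 mm. A picture is of the moment at which its call begins: read the wrist's pose just before it. get_calibration takes no time and is no camera call; for the wrist camera it gives the pose at the moment of the call.
- ctrl.finish_job(): hands the job in; it is judged then, once.
The state is a dict: "t": time; "q": joint angles; "dq": joint speeds; "effort": joint torques, N m; "tool_pos": TCP position; "tool_rot": TCP orientation; "contact_force": force on the tool from outside, world axes, zero at the start; "wrist_torque": the same for the moment, N m; "opening": finger opening in m; "grip_force": force on a finger pad.
Only numpy, scipy, OpenCV 4.12 (cv2) and the standard library are available. Lean on these libraries where they do the work, as an engineer would, in place of code of your own. Each camera call takes 0.05 s, during which the arm holds its last target. There are 200 camera calls.

## Working session

There is one attempt and no reset: what is moved stays moved. The work goes in short steps, Python scripts to look and compute and a shell command to move; the robot and the scene stay as the last step left them, time stands still between calls to the robot, and variables do not carry over. Pictures are saved under pics/ and viewed, at most 15 in all, crops included, and the job is handed in when it is done.

```bash
ls; mkdir -p pics
cat > h.py <<'E'
import numpy as np, cv2
from station import ctrl
def cam(n):
    c=ctrl.get_calibration(n); im,d=ctrl.get_image(n); return c,im,d
def ray(c,u,v):
    x=(u-c['cx'])/c['fx'];y=(v-c['cy'])/c['fy'];X,Y=x,y
    for _ in range(20):
        s=1+c['k1']*(X*X+Y*Y);X,Y=x/s,y/s
    E=np.array(c['extrinsics']);R=E[:3,:3];t=E[:3,3]
    return -R.T@t, R.T@np.array([X,Y,1.])
def onz(c,u,v,z):
    o,d=ray(c,u,v);return o+d*(z-o[2])/d[2]
def atd(c,u,v,dep):
    o,d=ray(c,u,v);return o+d*dep
def proj(c,p):
    E=np.array(c['extrinsics']);q=E[:3,:3]@np.array(p)+E[:3,3];x,y=q[0]/q[2],q[1]/q[2];s=1+c['k1']*(x*x+y*y)
    return c['fx']*x*s+c['cx'],c['fy']*y*s+c['cy']
def save(n,im): cv2.imwrite('pics/'+n,cv2.cvtColor(im,cv2.COLOR_RGB2BGR))
def blobs(mask,amin=60):
    n,l,s,ce=cv2.connectedComponentsWithStats(mask.astype(np.uint8))
    return [(tuple(np.round(ce[i],1)),s[i].tolist()) for i in range(1,n) if s[i][4]>amin]
E
python3 - <<'E'
from h import *
for n in('top','scene'):
    c,im,d=cam(n); save(n+'0.png',im); np.savez('pics/'+n+'0.npz',im=im,d=d); print(n,c)
o=ctrl.get_obs();print(o)
E
```

```text
pics
top {'fx': 510.5309226808554, 'fy': 510.5309226808554, 'cx': 319.75683820210986, 'cy': 194.31158028334121, 'k1': -0.0447981745244695, 'extrinsics': array([[ 4.05256563e-02, -9.99178063e-01,  9.32828002e-04,
        -6.54638851e-02],
       [-9.76651115e-01, -3.98090782e-02, -2.11110959e-01,
         5.82895714e-01],
       [ 2.10974574e-01,  7.64436265e-03, -9.77461658e-01,
         1.09947988e+00],
       [ 0.00000000e+00,  0.00000000e+00,  0.00000000e+00,
         1.00000000e+00]])}
scene {'fx': 400.7421305355702, 'fy': 400.7421305355702, 'cx': 321.1888487096346, 'cy': 201.16552834453108, 'k1': 0.012454800335176208, 'extrinsics': array([[-0.31883772,  0.94775385, -0.01025394,  0.21699801],
       [ 0.65241747,  0.21160909, -0.72771769, -0.28761679],
       [-0.68752742, -0.2387137 , -0.68580013,  1.58083082],
       [ 0.        ,  0.        ,  0.        ,  1.        ]])}
{'t': 0.1, 'q': array([-1.43199406e+00,  5.32955855e-02,  1.61414497e+00,  1.18047079e-05,
        1.47601422e+00, -1.18966532e-01]), 'dq': array([-7.54181990e-05, -3.39039956e-03, -1.87401986e-03,  1.81646489e-03,
        6.79703333e-04, -1.71403416e-03]), 'effort': array([ 2.71648314e-03, -3.94906390e+01, -3.71358776e+01,  8.51169989e-05,
        3.98810473e-03, -1.26875355e-05]), 'tool_pos': array([ 0.15927284, -0.60378393,  0.23019002]), 'tool_rot': array([-3.11368948e+00, -4.03541129e-01,  1.05462247e-05]), 'contact_force': array([-0.60245333,  0.61393266,  0.07399692]), 'wrist_torque': array([-0.02500288, -0.00301788,  0.03612911]), 'grip_force': 0.0, 'opening': 0.08539119302480531}
```

View pics/top0.png

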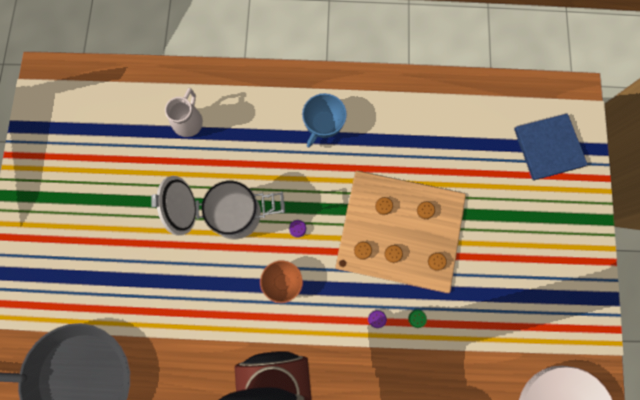

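View pics/scene0.png

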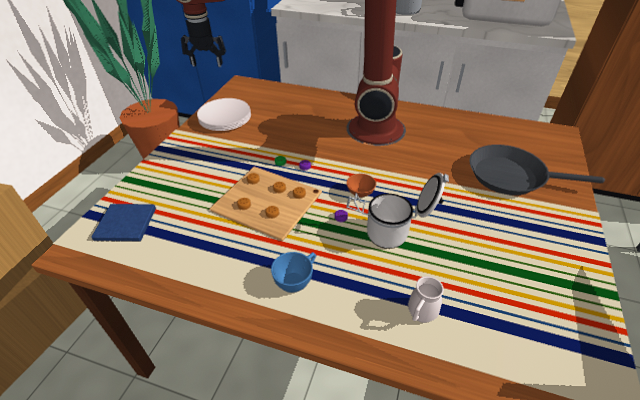

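The top view shows five brown biscuits on the board at (384,205), (427,209), (363,250), (394,253) and (437,261). What could be taken for a biscuit: the purple discs at (298,228) and (377,318), the green disc at (417,318) and the dark dot on the board at (342,263). The canister is at (231,208), with its clasp towards image right and its open lid to the left.

Run:
```python
from h import *
z=np.load('pics/top0.npz');im=z['im'];d=z['d'];c=ctrl.get_calibration('top')
hsv=cv2.cvtColor(im,cv2.COLOR_RGB2HSV)
for p in [(384,205),(370,225)]: print(hsv[p[1],p[0]])
m=(hsv[...,0]<18)&(hsv[...,1]>150)&(hsv[...,2]<200)
m[:, :345]=0;m[:,470:]=0;m[:170]=0;m[290:]=0
for ce,s in blobs(m,80):
    print(ce,s,onz(c,*ce,.026),d[int(ce[1]),int(ce[0])],atd(c,*ce,d[int(ce[1]),int(ce[0])]))
# point cloud around canister
vv,uu=np.mgrid[160:250,145:300]
P=np.array([atd(c,u,v,d[v,u]) for u,v in zip(uu.ravel(),vv.ravel())])
k=(abs(P[:,2]-.107)<.004)
uv=np.c_[uu.ravel(),vv.ravel()][k];Q=P[k];kk=(uv[:,0]>195)&(uv[:,0]<262)
(cx,cy),r=cv2.minEnclosingCircle(Q[kk][:,:2].astype(np.float32));print('rim',cx,cy,r,kk.sum(),Q[kk][:,:2].min(0),Q[kk][:,:2].max(0))
w=(uu.ravel()>262)&(P[:,2]>.06);print('clasp',P[w].min(0),P[w].max(0),P[w].mean(0),w.sum())
w=(uu.ravel()<196)&(P[:,2]>.12);print('lid',P[w].min(0),P[w].max(0),P[w].mean(0),w.sum())
crop=im[150:300,140:470];save('c1.png',cv2.resize(crop,None,fx=2.4,fy=2.4,interpolation=cv2.INTER_CUBIC))
```

```text
[ 15 192 169]
[ 15 131 199]
(np.float64(422.9), np.float64(171.4)) [350, 170, 120, 6, 391] [ 0.65853636 -0.28408274  0.026     ] 1.2342787 [ 0.66470589 -0.28860438  0.00330555]
(np.float64(383.8), np.float64(205.4)) [375, 197, 18, 18, 248] [ 0.57248713 -0.19220837  0.026     ] 1.1903818 [ 0.57190359 -0.191853    0.02894092]
(np.float64(425.5), np.float64(209.8)) [417, 201, 18, 18, 255] [ 0.56595311 -0.28996615  0.026     ] 1.1857737 [ 0.56491409 -0.28886561  0.0313879 ]
(np.float64(362.6), np.float64(250.0)) [354, 242, 18, 17, 254] [ 0.46619129 -0.14504487  0.026     ] 1.1694673 [ 0.46599256 -0.14489618  0.02784507]
(np.float64(393.4), np.float64(253.4)) [385, 245, 18, 18, 256] [ 0.46118034 -0.21591613  0.026     ] 1.1652594 [ 0.4607189  -0.21528678  0.03046131]
(np.float64(436.8), np.float64(261.2)) [428, 253, 19, 18, 270] [ 0.44716966 -0.31573326  0.026     ] 1.1630174 [ 0.44689604 -0.31505651  0.0289912 ]
rim 0.5399566888809204 0.16087178885936737 0.06655658781528473 470 [0.47806973 0.09501733] [0.59784696 0.2267756 ]
clasp [ 0.33997642 -0.05061036  0.09623286] [0.5756792  0.08255341 1.19781617] [0.53351831 0.04825304 0.19494429] 212
lid [ 0.33997642 -0.05061036  0.1219081 ] [0.58735357 0.2842926  1.19781617] [0.5215793  0.2444671  0.19872051] 1963
```

View pics/c1.png

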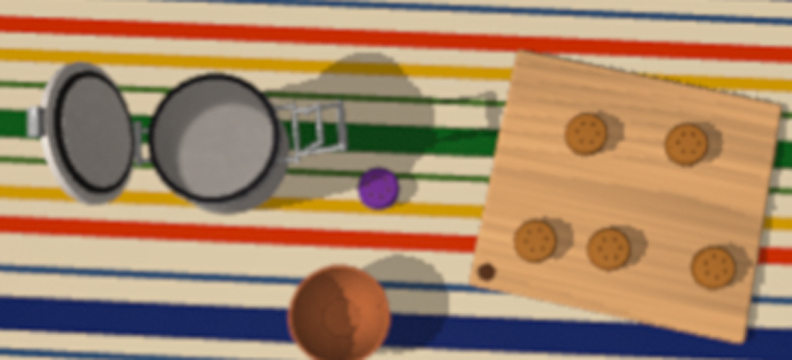

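The crop confirms five brown biscuits. The canister's clasp points to world -y, with the lever bar at about (282,202). I'll set out above the nearest biscuit (437,261) and compute the canister pose on the way.

```bash
python3 -m crank '0.0576 0.0576 0 0;0.0576 0.0576 0 0;0.0576 0.0576 0 0;0.0576 0.0576 0 0;0.0576 0.0576 0 0' 70 40
python3 -m crank '0.0576 0.0576 0 0;0.0576 0.0576 0 0;0.0576 0.0576 0 0;0.0576 0.0576 0 0;0.0576 0.0576 0 0'
python3 -m crank '0 0 -0.06 0;0 0 -0.06 0;0 0 -0.06 0;0 0 -0.06 0;0 0 0 0'
python3 - <<'E'
from h import *
c=ctrl.get_calibration('top');z=np.load('pics/top0.npz');im=z['im']
m=(im.max(2)<60).astype(np.uint8);m[:165]=0;m[250:]=0;m[:,:195]=0;m[:,262:]=0
cs,_=cv2.findContours(m,cv2.RETR_EXTERNAL,cv2.CHAIN_APPROX_NONE);k=max(cs,key=cv2.contourArea);e=cv2.fitEllipse(k);print(e)
print('rim',onz(c,*e[0],.108));print('r',[onz(c,e[0][0]+e[1][1]/2*s,e[0][1],.108)[:2] for s in(-1,1)])
print('leverbar z.1~',onz(c,282.5,202,.105))
cw,w,d=cam('wrist');save('w1.png',w)
h=cv2.cvtColor(w,cv2.COLOR_RGB2HSV);m=(h[...,0]<18)&(h[...,1]>160)&(h[...,2]<200)
print([(b,onz(cw,*b[0],.028)) for b in blobs(m,400)])
print(ctrl.get_obs()['tool_pos'])
E
```

```text
t: 0.52
tool_pos: [0.3041, -0.4586, 0.2307]
tool_rot: [-3.115, -0.403, 0.0]
contact_force: [0.9, 0.1, 0.0]
opening: 0.0595
grip_force: 0.0
t: 0.93
tool_pos: [0.4482, -0.3145, 0.2309]
tool_rot: [-3.115, -0.404, 0.0]
contact_force: [0.4, -1.0, 0.3]
opening: 0.0595
grip_force: 0.0
t: 1.35
tool_pos: [0.4435, -0.3125, 0.1036]
tool_rot: [-3.105, -0.403, 0.014]
contact_force: [-0.4, 0.9, -0.5]
opening: 0.0598
grip_force: 0.0
((228.79710388183594, 207.33018493652344), (51.849151611328125, 53.7844123840332), 76.072265625)
rim [0.53820453 0.15438604 0.108     ]
r [array([0.53578649, 0.2130547 ]), array([0.54060942, 0.09585979])]
leverbar z.1~ [0.55537808 0.03851174 0.105     ]
[(((np.float64(336.9), np.float64(318.7)), [276, 309, 105, 24, 1001]), array([ 0.33014877, -0.3617065 ,  0.028     ])), (((np.float64(583.9), np.float64(365.7)), [547, 355, 74, 21, 706]), array([ 0.33170782, -0.65242802,  0.028     ]))]
[ 0.44490934 -0.31393959  0.10704775]
```

View pics/w1.png

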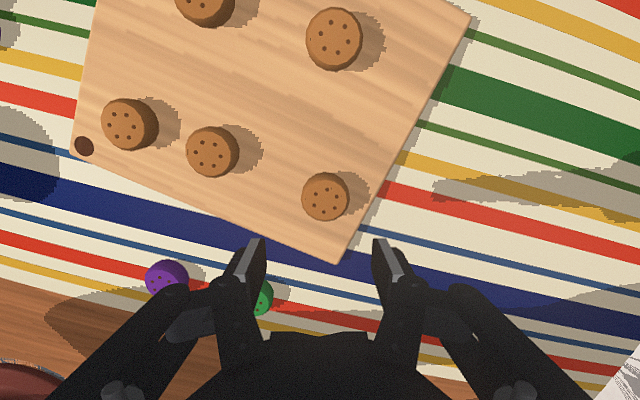

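The wrist view shows the biscuit at (326,197) and its neighbours at (212,151) and (130,124). The purple (167,278) and green (262,295) discs are off the board.

```bash
cat >> h.py <<'E'
def bis(show=True):
    cw,w,d=cam('wrist');h=cv2.cvtColor(w,cv2.COLOR_RGB2HSV)
    m=((h[...,0]<19)&(h[...,1]>150)&(h[...,2]<190)).astype(np.uint8);m=cv2.morphologyEx(m,cv2.MORPH_OPEN,np.ones((9,9)))
    out=[]
    for ce,s in blobs(m,500):
        p=onz(cw,*ce,.027)
        if .3<p[0]<.75 and -.5<p[1]<.0: out.append((np.round(ce),s[2:],np.round(p,4)))
    o=ctrl.get_obs();print('tcp',o['tool_pos'].round(4),'t',o['t']);
    for x in out: print(*x,'delta units',((x[2]-o['tool_pos'])[:2]/.5).round(4))
def topb(name=None):
    c,im,d=cam('top');h=cv2.cvtColor(im,cv2.COLOR_RGB2HSV)
    m=(h[...,0]<18)&(h[...,1]>150)&(h[...,2]<200);m[:,:335]=0;m[:,475:]=0;m[:176]=0;m[295:]=0
    o=ctrl.get_obs();print('tcp',o['tool_pos'].round(4),'t',o['t'])
    for ce,s in blobs(m,80): p=onz(c,*ce,.026);print(ce,s[2:],p[:2].round(4),'delta units',((p-o['tool_pos'])[:2]/.5).round(4))
    if name: save(name,im)
E
python3 - <<'E'
from h import *
bis(); c=ctrl.get_calibration('wrist')
for u,v in [(326,197),(212,151)]: print(onz(c,u,v,.03))
print(ctrl.get_obs()['tool_rot'])
E
```

```text
tcp [ 0.4465 -0.3156  0.1102] t 1.45
[198.  10.] [43, 22, 717] [ 0.5632 -0.1936  0.027 ] delta units [0.2334 0.2439]
[212. 153.] [33, 44, 992] [ 0.4628 -0.2192  0.027 ] delta units [0.0326 0.1927]
[322. 198.] [40, 36, 891] [ 0.4486 -0.3166  0.027 ] delta units [ 0.0042 -0.0021]
[347. 320.] [63, 21, 758] [ 0.3297 -0.3745  0.027 ] delta units [-0.2336 -0.1179]
[ 0.4525076  -0.32156612  0.03      ]
[ 0.46685448 -0.22121462  0.03      ]
[-3.11291759 -0.4035062   0.00346461]
```

```bash
python3 -m crank '0.003 -0.003 -0.04 0;0 0 -0.04 0;0 0 -0.04 0;0 0 -0.04 0;0 0 -0.034 0'
python3 -m crank '0 0 0 0;0 0 0 0;0 0 0 0;0 0 0 0;0 0 0 0' 
python3 -m crank '0 0 0 0;0 0 0 0;0 0 0 0;0 0 0 0;0 0 0 0' 30 40
```

```text
t: 1.87
tool_pos: [0.4504, -0.3195, 0.0164]
tool_rot: [3.112, 0.403, 0.005]
contact_force: [0.3, -0.3, 0.2]
opening: 0.0597
grip_force: 0.0
t: 2.28
tool_pos: [0.45, -0.3189, 0.0164]
tool_rot: [3.113, 0.404, 0.003]
contact_force: [-0.1, -0.9, 0.3]
opening: 0.0596
grip_force: 0.0
t: 2.7
tool_pos: [0.4496, -0.3185, 0.0157]
tool_rot: [3.114, 0.404, 0.002]
contact_force: [-0.9, 1.1, 6.3]
opening: 0.0403
grip_force: 40.7
```

```bash
python3 -m crank '0 0 0.07 0;0 0 0.07 0;0 0 0.07 0;0.005 0.03 0.07 0;0.01 0.06 0.04 0'
python3 -m crank '0.013 0.07 0 0;0.013 0.07 0 0;0.013 0.07 0 0;0.013 0.07 0 0;0.013 0.07 0 0'
python3 -m crank '0.013 0.07 0 0;0.013 0.07 0 0;0.013 0.07 0 0;0.013 0.07 0 0;0.013 0.07 0 0'
python3 -m crank '0.013 0.07 0 0;0.013 0.07 0 0;0.007 0.03 0 0;0 0 0 0;0 0 0 0'
python3 - <<'E'
from h import *
c,im,d=cam('wrist');save('w2.png',im);print(ctrl.get_obs()['tool_pos'],proj(c,[.538,.154,.108]))
E
```

```text
t: 3.12
tool_pos: [0.4574, -0.2754, 0.1791]
tool_rot: [3.111, 0.398, 0.006]
contact_force: [0.9, 0.7, 0.1]
opening: 0.0402
grip_force: 40.6
t: 3.53
tool_pos: [0.4886, -0.0961, 0.1741]
tool_rot: [-3.116, -0.403, -0.0]
contact_force: [0.8, 0.4, -1.2]
opening: 0.0404
grip_force: 40.6
t: 3.95
tool_pos: [0.5211, 0.079, 0.174]
tool_rot: [3.115, 0.404, -0.0]
contact_force: [0.9, -0.3, 0.1]
opening: 0.0406
grip_force: 40.6
t: 4.37
tool_pos: [0.5374, 0.1626, 0.1737]
tool_rot: [3.115, 0.407, -0.002]
contact_force: [0.4, -0.7, -0.1]
opening: 0.0402
grip_force: 40.6
[0.53744943 0.16181716 0.17381169] (np.float64(327.5146002664743), np.float64(209.65775969585255))
```

View pics/w2.png

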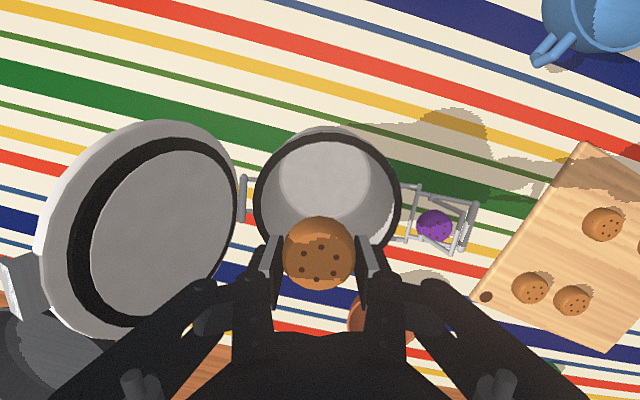

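The wrist view shows the biscuit held at (320,252). The canister mouth is centred near (328,209), as predicted; the lid is open on the left and the clasp wires are at (385-478,180-250). The canister position is confirmed, so I lower and release.

```bash
python3 -m crank '0.001 -0.016 -0.02 0;0 0 -0.04 0;0 0 -0.04 0;0 0 -0.04 0;0 0 -0.03 0'
python3 -m crank '0 0 0 0;0 0 0 0;0 0 0 0;0 0 0 0;0 0 0 0' 65
python3 -m crank '0 0 0.04 0;0 0 0.06 0;0 0 0.07 0;0 0 0.02 0;0 -0.01 0 0' 
python3 -c "
from h import *
topb()"
```

```text
t: 4.83
tool_pos: [0.5371, 0.1519, 0.0866]
tool_rot: [3.116, 0.4, -0.004]
contact_force: [-0.3, 0.3, -0.8]
opening: 0.0399
grip_force: 40.6
t: 5.25
tool_pos: [0.5394, 0.154, 0.0909]
tool_rot: [3.116, 0.403, 0.004]
contact_force: [-0.0, -0.3, 0.5]
opening: 0.0553
grip_force: 0.0
t: 5.67
tool_pos: [0.5413, 0.15, 0.1901]
tool_rot: [-3.115, -0.405, -0.016]
contact_force: [0.8, 0.1, 0.3]
opening: 0.0556
grip_force: 0.0
tcp [0.5398 0.1487 0.1869] t 5.7167
(np.float64(384.0), np.float64(205.4)) [17, 18, 240] [ 0.5725 -0.1927] delta units [ 0.0654 -0.6827]
(np.float64(425.6), np.float64(209.7)) [18, 18, 249] [ 0.5662 -0.2902] delta units [ 0.0528 -0.8778]
(np.float64(363.3), np.float64(249.7)) [17, 17, 226] [ 0.4669 -0.1466] delta units [-0.1457 -0.5906]
(np.float64(393.8), np.float64(253.1)) [18, 18, 238] [ 0.4619 -0.2168] delta units [-0.1558 -0.731 ]
```

```bash
python3 -m crank '-0.014 -0.066 0 0;-0.014 -0.067 0 0;-0.014 -0.067 0 0;-0.014 -0.067 0 0;-0.014 -0.067 0 0' 70
python3 -m crank '-0.014 -0.067 0 0;-0.014 -0.067 0 0;-0.014 -0.067 0 0;-0.014 -0.067 -0.03 0;-0.014 -0.066 -0.05 0'
python3 -m crank '-0.016 -0.064 -0.05 0;0 0 -0.04 0;0 0 0 0;0 0 0 0;0 0 0 0'
python3 -c "
from h import *
bis()"
```

```text
t: 6.13
tool_pos: [0.5014, -0.0191, 0.1817]
tool_rot: [-3.114, -0.404, 0.006]
contact_force: [0.9, -0.1, 0.2]
opening: 0.0602
grip_force: 0.0
t: 6.55
tool_pos: [0.4686, -0.1869, 0.1451]
tool_rot: [3.113, 0.403, 0.005]
contact_force: [1.6, 0.2, 0.5]
opening: 0.0595
grip_force: 0.0
t: 6.97
tool_pos: [0.4604, -0.216, 0.0995]
tool_rot: [-3.115, -0.405, 0.0]
contact_force: [0.4, -0.0, 0.5]
opening: 0.0598
grip_force: 0.0
tcp [ 0.4611 -0.2162  0.1004] t 7.0167
[449.  99.] [54, 51, 1917] [ 0.5675 -0.2901  0.027 ] delta units [ 0.2128 -0.1478]
[234. 174.] [41, 40, 997] [ 0.4688 -0.1448  0.027 ] delta units [0.0154 0.1428]
[318. 201.] [42, 39, 1203] [ 0.4636 -0.2156  0.027 ] delta units [0.005  0.0012]
```

```bash
python3 -m crank '0.003 0 -0.04 0;0 0 -0.06 0;0 0 -0.068 0;0 0 0 0;0 0 0 0'
python3 -m crank '0 0 0 0;0 0 0 0;0 0 0 0;0 0 0 0;0 0 0 0' 30
python3 -m crank '0 0 0.07 0;0 0 0.07 0;0 0 0.07 0;0.008 0.04 0.07 0;0.012 0.06 0.04 0'
python3 -m crank '0.014 0.07 0 0;0.014 0.07 0 0;0.014 0.07 0 0;0.014 0.07 0 0;0.014 0.07 0 0'
python3 -m crank '0.014 0.07 0 0;0.014 0.07 0 0;0.014 0.07 0 0;0.014 0.07 0 0;0.008 0.01 0 0'
python3 -m crank '0 0 -0.03 0;0 0 -0.05 0;0 0 -0.06 0;0 0 -0.03 0;0 0 0 0'
```

```text
t: 7.43
tool_pos: [0.4614, -0.2153, 0.0151]
tool_rot: [-3.113, -0.406, 0.003]
contact_force: [-0.1, 0.4, 1.5]
opening: 0.0597
grip_force: 0.0
t: 7.85
tool_pos: [0.4642, -0.2178, 0.0188]
tool_rot: [3.112, 0.404, 0.007]
contact_force: [-0.6, 0.9, 8.3]
opening: 0.0402
grip_force: 40.9
t: 8.27
tool_pos: [0.4738, -0.1687, 0.1819]
tool_rot: [3.11, 0.397, 0.011]
contact_force: [1.5, -0.8, -0.1]
opening: 0.0396
grip_force: 40.5
t: 8.68
tool_pos: [0.5073, 0.01, 0.177]
tool_rot: [3.115, 0.403, 0.004]
contact_force: [0.4, 0.3, -0.1]
opening: 0.0403
grip_force: 40.5
t: 9.1
tool_pos: [0.5393, 0.158, 0.1769]
tool_rot: [-3.113, -0.411, -0.004]
contact_force: [-0.2, -1.0, 0.1]
opening: 0.0396
grip_force: 40.5
t: 9.52
tool_pos: [0.536, 0.1526, 0.0867]
tool_rot: [3.115, 0.404, -0.011]
contact_force: [-1.2, 0.5, -1.2]
opening: 0.0406
grip_force: 29.3
```

```bash
python3 -m crank '0 0 0 0;0 0 0 0;0 0 0 0;0 0 0 0;0 0 0 0' 65
python3 -m crank '0 0 0.04 0;0 0 0.06 0;0 0 0.07 0;0 0 0.02 0;0 -0.01 0 0' 
python3 -c "
from h import *
topb()"
```

```text
t: 9.93
tool_pos: [0.5399, 0.1535, 0.0921]
tool_rot: [-3.116, -0.404, -0.004]
contact_force: [0.1, -0.2, 0.4]
opening: 0.0554
grip_force: 0.0
t: 10.35
tool_pos: [0.5417, 0.1492, 0.1909]
tool_rot: [-3.115, -0.405, -0.015]
contact_force: [0.5, 0.5, -0.5]
opening: 0.0553
grip_force: 0.0
tcp [0.5402 0.1478 0.1878] t 10.4
(np.float64(384.0), np.float64(205.4)) [17, 18, 239] [ 0.5725 -0.1927] delta units [ 0.0646 -0.681 ]
(np.float64(425.6), np.float64(209.7)) [18, 18, 250] [ 0.5662 -0.2902] delta units [ 0.052  -0.8761]
(np.float64(363.3), np.float64(249.7)) [17, 17, 226] [ 0.4669 -0.1466] delta units [-0.1465 -0.589 ]
```

```bash
python3 -m crank '-0.016 -0.065 0 0;-0.016 -0.065 0 0;-0.016 -0.065 0 0;-0.016 -0.065 0 0;-0.016 -0.065 0 0' 70
python3 -m crank '-0.016 -0.065 0 0;-0.016 -0.065 0 0;-0.016 -0.065 -0.04 0;-0.016 -0.067 -0.04 0;0 0 -0.06 0'
python3 -m crank '0 0 -0.07 0;0 0 -0.07 0;0 0 -0.063 0;0 0 0 0;0 0 0 0'
python3 -m crank '0 0 0 0;0 0 0 0;0 0 0 0;0 0 0 0;0 0 0 0' 30
python3 -m crank '0 0 0.07 0;0 0 0.07 0;0 0 0.07 0;0.008 0.04 0.07 0;0.012 0.06 0.04 0'
python3 -m crank '0.014 0.065 0 0;0.014 0.065 0 0;0.014 0.065 0 0;0.014 0.065 0 0;0.014 0.065 0 0'
python3 -m crank '0.014 0.065 0 0;0.014 0.065 0 0;0.014 0.04 0 0;0.01 0 0 0;0 0 0 0'
```

```text
t: 10.82
tool_pos: [0.4969, -0.0153, 0.1827]
tool_rot: [-3.114, -0.404, 0.006]
contact_force: [-0.3, -0.5, -0.2]
opening: 0.06
grip_force: 0.0
t: 11.23
tool_pos: [0.466, -0.1501, 0.115]
tool_rot: [3.113, 0.395, 0.002]
contact_force: [0.6, 0.4, 0.9]
opening: 0.0599
grip_force: 0.0
t: 11.65
tool_pos: [0.4646, -0.1443, 0.011]
tool_rot: [-3.113, -0.403, 0.008]
contact_force: [-0.3, 0.4, 1.0]
opening: 0.0599
grip_force: 0.0
t: 12.07
tool_pos: [0.4669, -0.145, 0.0142]
tool_rot: [3.115, 0.404, 0.0]
contact_force: [0.1, 0.1, -0.3]
opening: 0.0404
grip_force: 40.3
t: 12.48
tool_pos: [0.4785, -0.0966, 0.1791]
tool_rot: [3.112, 0.398, 0.009]
contact_force: [1.2, 0.3, 0.1]
opening: 0.0404
grip_force: 40.6
t: 12.9
tool_pos: [0.5119, 0.0691, 0.1743]
tool_rot: [3.115, 0.404, 0.001]
contact_force: [0.9, -0.6, -0.0]
opening: 0.0408
grip_force: 40.6
t: 13.32
tool_pos: [0.5383, 0.1531, 0.174]
tool_rot: [3.115, 0.407, 0.0]
contact_force: [1.0, -0.4, -0.0]
opening: 0.0401
grip_force: 40.6
```

```bash
python3 -m crank '0 0 -0.03 0;0 0 -0.05 0;0 0 -0.05 0;0 0 -0.03 0;0 0 0 0'
python3 -m crank '0 0 0 0;0 0 0 0;0 0 0 0;0 0 0 0;0 0 0 0' 65
python3 -m crank '0 0 0.04 0;0 0 0.06 0;0 0 0.07 0;0 0 0.02 0;0 -0.01 0 0' 
python3 -c "
from h import *
topb()"
```

```text
t: 13.73
tool_pos: [0.5345, 0.1506, 0.0895]
tool_rot: [3.115, 0.401, -0.013]
contact_force: [-1.6, 0.1, -1.0]
opening: 0.0399
grip_force: 40.6
t: 14.15
tool_pos: [0.5387, 0.1525, 0.0954]
tool_rot: [3.116, 0.404, 0.004]
contact_force: [-0.1, 0.1, -0.1]
opening: 0.0555
grip_force: 0.0
t: 14.57
tool_pos: [0.5406, 0.1482, 0.1944]
tool_rot: [-3.115, -0.405, -0.015]
contact_force: [-0.2, 0.7, -0.5]
opening: 0.0552
grip_force: 0.0
tcp [0.5392 0.1469 0.1912] t 14.6167
(np.float64(384.0), np.float64(205.4)) [17, 18, 238] [ 0.5725 -0.1927] delta units [ 0.0666 -0.6792]
(np.float64(425.6), np.float64(209.7)) [18, 18, 248] [ 0.5662 -0.2902] delta units [ 0.054  -0.8742]
```

```bash
python3 -m crank '0.007 -0.068 0 0;0.007 -0.068 0 0;0.007 -0.068 0 0;0.007 -0.068 0 0;0.007 -0.068 0 0' 70
python3 -m crank '0.007 -0.068 0 0;0.007 -0.068 0 0;0.007 -0.068 0 0;0.007 -0.068 -0.04 0;0.005 -0.065 -0.04 0'
python3 -m crank '0 0 -0.065 0;0 0 -0.07 0;0 0 -0.07 0;0 0 -0.065 0;0 0 0 0'
python3 -m crank '0 0 0 0;0 0 0 0;0 0 0 0;0 0 0 0;0 0 0 0' 30
python3 -m crank '0 0 0.07 0;0 0 0.07 0;0 0 0.07 0;0 0.04 0.07 0;-0.006 0.06 0.04 0'
python3 -m crank '-0.006 0.065 0 0;-0.006 0.065 0 0;-0.006 0.065 0 0;-0.006 0.065 0 0;-0.006 0.065 0 0'
python3 -m crank '-0.006 0.065 0 0;-0.006 0.065 0 0;-0.006 0.065 0 0;-0.006 0.065 0 0;-0.006 0.01 0 0'
```

```text
t: 15.03
tool_pos: [0.5539, -0.024, 0.1862]
tool_rot: [-3.114, -0.404, 0.006]
contact_force: [0.8, 0.6, -0.1]
opening: 0.0597
grip_force: 0.0
t: 15.45
tool_pos: [0.5716, -0.1932, 0.1476]
tool_rot: [3.115, 0.403, 0.0]
contact_force: [0.3, 0.2, 0.1]
opening: 0.0595
grip_force: 0.0
t: 15.87
tool_pos: [0.57, -0.1908, 0.0094]
tool_rot: [-3.113, -0.403, 0.006]
contact_force: [0.9, -0.0, -0.6]
opening: 0.0599
grip_force: 0.0
t: 16.28
tool_pos: [0.5716, -0.1909, 0.0138]
tool_rot: [-3.115, -0.404, 0.0]
contact_force: [1.1, -0.1, -0.3]
opening: 0.0404
grip_force: 40.3
t: 16.7
tool_pos: [0.5709, -0.143, 0.1794]
tool_rot: [3.112, 0.398, 0.01]
contact_force: [0.9, -0.6, 0.6]
opening: 0.0407
grip_force: 40.6
t: 17.12
tool_pos: [0.5533, 0.023, 0.1743]
tool_rot: [3.115, 0.404, 0.001]
contact_force: [0.3, -0.0, -0.4]
opening: 0.0406
grip_force: 40.6
t: 17.53
tool_pos: [0.5381, 0.1605, 0.1742]
tool_rot: [-3.113, -0.41, -0.001]
contact_force: [0.1, 0.7, -0.1]
opening: 0.0406
grip_force: 40.6
```

```bash
python3 -m crank '0 -0.004 -0.03 0;0 0 -0.05 0;0 0 -0.05 0;0 0 -0.03 0;0 0 0 0'
python3 -m crank '0 0 0 0;0 0 0 0;0 0 0 0;0 0 0 0;0 0 0 0' 65
python3 -m crank '0 0 0.04 0;0 0 0.06 0;0 0 0.07 0;0 0 0.02 0;0 -0.01 0 0' 
python3 -c "
from h import *
topb()"
```

```text
t: 17.95
tool_pos: [0.5356, 0.1535, 0.0895]
tool_rot: [3.115, 0.404, -0.013]
contact_force: [-1.1, -0.5, -0.2]
opening: 0.0406
grip_force: 40.6
t: 18.37
tool_pos: [0.5398, 0.1545, 0.0954]
tool_rot: [-3.116, -0.404, -0.004]
contact_force: [-0.2, -0.4, -0.1]
opening: 0.0554
grip_force: 0.0
t: 18.78
tool_pos: [0.5416, 0.1502, 0.1944]
tool_rot: [-3.115, -0.405, -0.015]
contact_force: [0.1, -0.3, -0.2]
opening: 0.0558
grip_force: 0.0
tcp [0.5402 0.1488 0.1912] t 18.8333
(np.float64(425.5), np.float64(209.8)) [18, 17, 248] [ 0.566 -0.29 ] delta units [ 0.0516 -0.8776]
```

```bash
python3 -m crank '0.0045 -0.073 0 0;0.0045 -0.073 0 0;0.0045 -0.073 0 0;0.0045 -0.073 0 0;0.0045 -0.073 0 0' 70
python3 -m crank '0.0045 -0.073 0 0;0.0045 -0.073 0 0;0.0045 -0.073 0 0;0.0045 -0.073 0 0;0.0045 -0.073 0 0'
python3 -m crank '0.0045 -0.073 -0.02 0;0.0045 -0.073 -0.04 0;0 0 -0.05 0;0 0 -0.06 0;0 0 0 0'
python3 -m crank '0 0 -0.06 0;0 0 -0.06 0;0 0 -0.06 0;0 0 0 0;0 0 0 0'
python3 -m crank '0 0 0 0;0 0 0 0;0 0 0 0;0 0 0 0;0 0 0 0' 30
python3 -m crank '0 0 0.07 0;0 0 0.07 0;0 0 0.07 0;0 0.04 0.07 0;-0.006 0.06 0.04 0'
python3 -m crank '-0.005 0.07 0 0;-0.005 0.07 0 0;-0.005 0.07 0 0;-0.005 0.07 0 0;-0.005 0.07 0 0'
python3 -m crank '-0.005 0.07 0 0;-0.005 0.07 0 0;-0.005 0.07 0 0;-0.005 0.07 0 0;-0.005 0.07 0 0'
python3 -m crank '0 0.07 0 0;0 0.015 0 0;0 0 0 0;0 0 0 0;0 0 0 0'
```

```text
t: 19.25
tool_pos: [0.5485, -0.0346, 0.1862]
tool_rot: [-3.114, -0.404, 0.006]
contact_force: [0.5, -0.3, -0.7]
opening: 0.06
grip_force: 0.0
t: 19.67
tool_pos: [0.5598, -0.217, 0.186]
tool_rot: [-3.113, -0.403, 0.005]
contact_force: [1.5, 0.3, 0.1]
opening: 0.0599
grip_force: 0.0
t: 20.08
tool_pos: [0.5602, -0.2862, 0.0939]
tool_rot: [-3.105, -0.4, 0.019]
contact_force: [-1.9, 0.9, -2.0]
opening: 0.0596
grip_force: 0.0
t: 20.5
tool_pos: [0.5648, -0.2876, 0.013]
tool_rot: [-3.113, -0.404, 0.005]
contact_force: [0.7, -0.4, 0.1]
opening: 0.06
grip_force: 0.0
t: 20.92
tool_pos: [0.567, -0.2892, 0.0163]
tool_rot: [3.114, 0.404, 0.004]
contact_force: [-0.9, 1.9, 7.0]
opening: 0.04
grip_force: 40.9
t: 21.33
tool_pos: [0.5646, -0.2408, 0.1796]
tool_rot: [3.111, 0.398, 0.009]
contact_force: [0.8, 1.0, 0.4]
opening: 0.0401
grip_force: 40.5
t: 21.75
tool_pos: [0.5498, -0.062, 0.1743]
tool_rot: [3.115, 0.403, 0.001]
contact_force: [1.4, -0.1, 0.7]
opening: 0.0401
grip_force: 40.5
t: 22.17
tool_pos: [0.5373, 0.1131, 0.1743]
tool_rot: [3.115, 0.404, 0.001]
contact_force: [0.9, -0.1, -0.4]
opening: 0.0402
grip_force: 40.5
t: 22.58
tool_pos: [0.5379, 0.1528, 0.174]
tool_rot: [3.115, 0.402, -0.0]
contact_force: [0.2, -0.3, -0.2]
opening: 0.04
grip_force: 40.5
```

```bash
python3 -m crank '0 0 -0.03 0;0 0 -0.05 0;0 0 -0.05 0;0 0 -0.03 0;0 0 0 0'
python3 -m crank '0 0 0 0;0 0 0 0;0 0 0 0;0 0 0 0;0 0 0 0' 65
python3 -m crank '0 0 0.04 0;0 0 0.06 0;0 0 0.07 0;0 -0.01 0.07 0;0 -0.04 0.06 0' 
python3 -m crank '0 -0.06 0.05 0;0 -0.06 0.04 0;0 -0.05 0 0;0 0 0 0;0 0 0 0' 0
python3 - <<'E'
from h import *
topb()
c,im,d=cam('top');np.savez('pics/top1.npz',im=im,d=d);save('t1.png',cv2.resize(im[150:250,140:310],None,fx=4.5,fy=4.5,interpolation=cv2.INTER_CUBIC))
c,im,d=cam('wrist');save('w3.png',im);np.savez('pics/w3.npz',im=im,d=d,c=c)
E
```

```text
t: 23.0
tool_pos: [0.535, 0.1518, 0.0895]
tool_rot: [3.116, 0.4, -0.013]
contact_force: [-1.3, -0.0, -1.0]
opening: 0.0403
grip_force: 40.6
t: 23.42
tool_pos: [0.5388, 0.154, 0.0954]
tool_rot: [-3.116, -0.404, -0.004]
contact_force: [0.1, 0.0, -0.8]
opening: 0.0556
grip_force: 0.0
t: 23.83
tool_pos: [0.5381, 0.1305, 0.2473]
tool_rot: [-3.114, -0.409, -0.005]
contact_force: [0.9, -0.2, -0.1]
opening: 0.0557
grip_force: 0.0
t: 24.25
tool_pos: [0.538, 0.0431, 0.2898]
tool_rot: [-3.116, -0.4, -0.002]
contact_force: [0.7, -0.2, -0.1]
opening: 0.0001
grip_force: 0.0
tcp [0.5377 0.044  0.2891] t 24.3
```

View pics/w3.png

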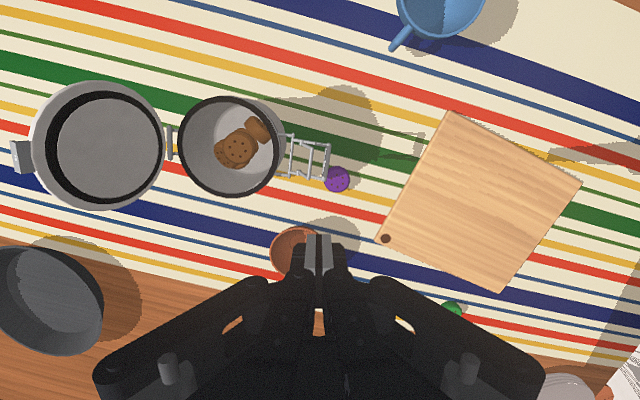

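The wrist view shows the board empty and the biscuits piled in the canister around (240,145). The lid tongue is at (20,157), the hinge at (168,143) and the lever cross bar near (328,161). Next I zoom on the clasp and work out the canister's axis.

Run:
```python
from h import *
z=np.load('pics/w3.npz',allow_pickle=True);im=z['im'];d=z['d'];c=z['c'].item()
C=np.array([.538,.154])
for n,u,v,h in[('rim',229,146,.108),('tongue',20,157,.236),('hinge',168,143,.11),('lever',328.5,161,.113)]:
    p=onz(c,u,v,h);dd=p[:2]-C;print(n,p.round(4),'ang',np.degrees(np.arctan2(dd[1],dd[0])).round(1),'r',np.hypot(*dd).round(4))
save('c2.png',cv2.resize(im[120:200,270:350],None,fx=7,fy=7,interpolation=cv2.INTER_CUBIC))
t=np.array([[atd(c,u,v,d[v,u]) for u in range(285,340)] for v in range(125,190)]).reshape(-1,3)
k=(t[:,2]>.075)&(t[:,2]<.15);a=np.radians(-82);f=np.array([np.cos(a),np.sin(a)]);q=(t[k][:,:2]-C)@f
for lo in range(60,130,6):
    s=(q*1000>=lo)&(q*1000<lo+6)
    if s.any(): print(lo,s.sum(),t[k][s][:,2].max().round(4),np.median(t[k][s][:,2]).round(4))
```

```text
rim [0.5435 0.1536 0.108 ] ang -4.2 r 0.0055
tongue [0.524  0.2733 0.236 ] ang 96.7 r 0.1201
hinge [0.5293 0.2238 0.11  ] ang 97.1 r 0.0703
lever [0.5569 0.0363 0.113 ] ang -80.9 r 0.1192
60 7 0.1013 0.0998
66 33 0.1013 0.0999
72 145 0.1022 0.1
78 43 0.106 0.103
84 56 0.1153 0.1058
90 58 0.1294 0.119
96 146 0.1336 0.1313
102 33 0.1114 0.1096
108 66 0.1158 0.1128
114 190 0.1176 0.115
120 2 0.1132 0.1127
```

View pics/c2.png

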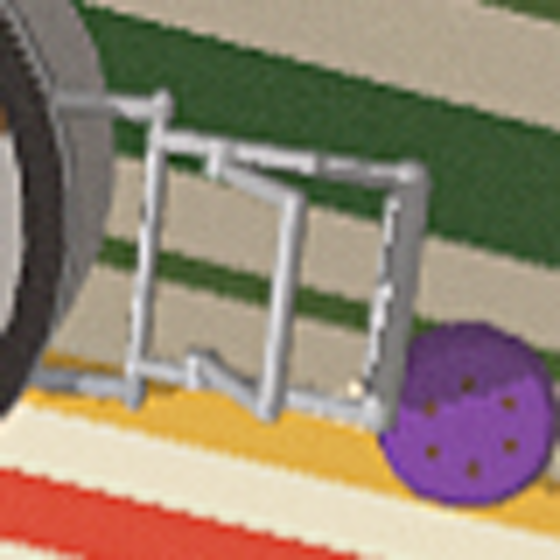

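The crop shows the bracket at left, the bail's cross wire in the middle (leaning out), the lever's cross bar at right with its top at about 0.117 m, and a purple look-alike lying lower beside it. The axis runs at about -82°. Now I go behind the lid and push it over.

```bash
python3 -m crank '-0.005 0.068 0 -0.038;-0.005 0.068 0 -0.038;-0.005 0.068 0 0;-0.005 0.068 0 0;-0.005 0.068 0 0' 0
python3 -m crank '-0.005 0.068 0 0;-0.006 0.068 0 0;-0.006 0.068 0 0;0 0 0 0;0 0 0 0'
python3 -m crank '0 0 -0.03 0;0 0 -0.05 0;0 0 -0.05 0;0 0 -0.022 0;0 0 0 0'
python3 -m crank '0.003 -0.02 0 0;0.003 -0.02 0 0;0.003 -0.02 0 0;0.003 -0.02 0 0;0.003 -0.02 0 0'
python3 -m crank '0.003 -0.02 0 0;0.003 -0.02 0 0;0.003 -0.02 0 0;0.002 -0.02 0 0;0.002 -0.015 0 0'
python3 -m crank '0 0 0 0;0 0 0 0;0 0 0 0;0 0 0 0;0 0 0 0'
python3 - <<'E'
from h import *
c,im,d=cam('scene');save('s2.png',cv2.resize(im[120:300,300:540],None,fx=3,fy=3,interpolation=cv2.INTER_CUBIC))
E
```

```text
t: 24.82
tool_pos: [0.5244, 0.2166, 0.2883]
tool_rot: [3.134, 0.22, -0.002]
contact_force: [0.2, -0.6, 0.2]
opening: 0.0002
grip_force: 0.0
t: 25.23
tool_pos: [0.5155, 0.3183, 0.2879]
tool_rot: [3.133, 0.225, -0.003]
contact_force: [0.3, -0.9, 0.6]
opening: 0.0005
grip_force: 0.0
t: 25.65
tool_pos: [0.5147, 0.314, 0.2077]
tool_rot: [3.131, 0.215, -0.012]
contact_force: [0.3, -0.5, -1.7]
opening: -0.0
grip_force: 0.0
t: 26.07
tool_pos: [0.5254, 0.2648, 0.2147]
tool_rot: [-3.133, -0.216, -0.004]
contact_force: [0.2, 0.6, 1.2]
opening: -0.0002
grip_force: 0.4
t: 26.48
tool_pos: [0.5309, 0.217, 0.2127]
tool_rot: [3.134, 0.216, -0.001]
contact_force: [-0.5, 0.2, 0.2]
opening: 0.0004
grip_force: 0.0
t: 26.9
tool_pos: [0.5308, 0.2188, 0.213]
tool_rot: [-3.134, -0.218, 0.0]
contact_force: [-0.6, -0.5, 0.0]
opening: 0.0
grip_force: 0.0
```

View pics/s2.png

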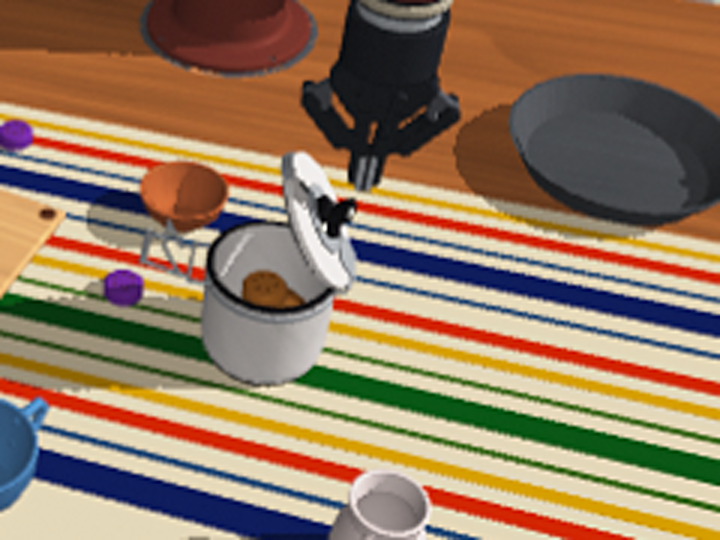

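The scene view shows the lid past upright at about (320,220) in the crop and falling forward on its own, clear of the fingers. I move up and clear to let it shut, then look from above.

```bash
python3 -m crank '0 0 0.05 0;0 0 0.05 0;0 -0.03 0.05 0;0.005 -0.06 0 0;0.01 -0.07 0 0'
python3 -m crank '0.01 -0.07 0 0;0.01 -0.07 0 0;0.01 -0.04 0 0;0 0 0 0;0 0 0 0'
python3 -m crank '0 0 0 0;0 0 0 0;0 0 0 0;0 0 0 0;0 0 0 0'
python3 - <<'E'
from h import *
o=ctrl.get_obs();print(o['tool_pos'],o['tool_rot'],o['q'])
c,im,d=cam('wrist');save('w4.png',im);np.savez('pics/w4.npz',im=im,d=d,c=c)
C=np.array([.5395,.154]);print(proj(c,[*C,.116]),[proj(c,[C[0]+.139*r,C[1]-.99*r,h]) for r,h in[(.07,.118),(.098,.132),(.1175,.1135)]])
E
```

```text
t: 27.37
tool_pos: [0.5392, 0.1393, 0.291]
tool_rot: [-3.133, -0.223, -0.008]
contact_force: [0.6, 0.9, 0.7]
opening: 0.0001
grip_force: 0.0
t: 27.78
tool_pos: [0.5535, 0.0479, 0.288]
tool_rot: [-3.134, -0.214, 0.0]
contact_force: [0.6, -0.3, 0.4]
opening: -0.0
grip_force: 0.0
t: 28.2
tool_pos: [0.5533, 0.0492, 0.288]
tool_rot: [-3.134, -0.219, -0.0]
contact_force: [-0.4, 1.0, -0.2]
opening: -0.0
grip_force: 0.0
[0.55329908 0.04918715 0.28802612] [-3.13387220e+00 -2.19241253e-01 -5.05111663e-05] [-4.53460962e-02 -1.40890827e-01  1.70668632e+00  6.41998401e-05
  1.57577221e+00  1.38576098e+00]
(np.float64(227.90593919809646), np.float64(174.95506461394731)) [(np.float64(286.8769431752451), np.float64(175.3484153915017)), (np.float64(310.5026596299834), np.float64(178.41523022449695)), (np.float64(327.38071492190466), np.float64(174.44946465972242))]
```

View pics/w4.png

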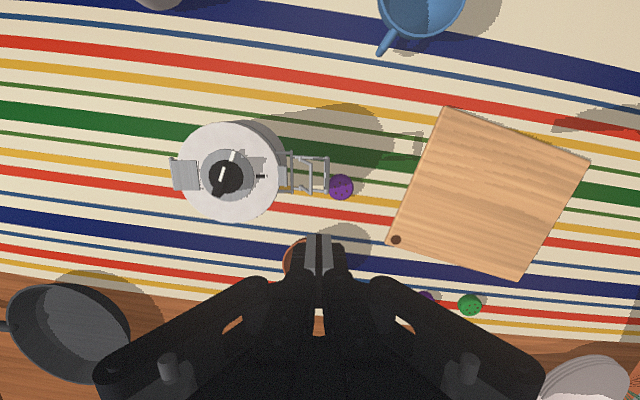

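The wrist view shows the lid shut, with the knob at (225,178), its white pointer up-right at (233,155) and the mark at (262,176). The bail wire is at (309,175) and the lever bar at (327,174), all as predicted. Next I push the bail over from the front.

```bash
python3 -m crank '0.005 -0.04 0 0;0.006 -0.04 0 0;0 0 -0.05 0;0 0 -0.06 0;0 0 -0.06 0' 0
python3 -m crank '0 0 -0.06 0;0 0 -0.06 0;0 0 -0.04 0;0 0 0 0;0 0 0 0'
python3 -c "
from station import ctrl;import numpy as np
o=ctrl.get_obs();d=o['tool_pos'][:2]-[.5395,.154];print(o['tool_pos'],d@[.139,-.99],d@[.99,.139])"
```

```text
t: 28.67
tool_pos: [0.5596, 0.0081, 0.2032]
tool_rot: [3.134, 0.217, 0.005]
contact_force: [0.3, -0.1, -0.6]
opening: -0.0001
grip_force: 0.0
t: 29.08
tool_pos: [0.558, 0.0087, 0.122]
tool_rot: [-3.134, -0.217, 0.004]
contact_force: [0.0, 0.7, 1.5]
opening: -0.0003
grip_force: 0.0
[0.55803677 0.00867911 0.12196267] 0.14644429164083186 -0.001848196489467227
```

```bash
python3 -m crank '-0.0015 0.011 0 0;-0.0015 0.011 0 0;-0.0015 0.011 0 0;-0.0015 0.011 0 0;-0.0015 0.011 0 0'
python3 -m crank '-0.0015 0.011 0 0;-0.0015 0.011 0 0;-0.0015 0.011 0 0;-0.0015 0.011 0 0;-0.0015 0.01 0 0'
python3 -m crank '0 0 0 0;0 0 0 0;0 0 0 0;0 0 0 0;0 0 0 0'
python3 -m crank '0 0 0.05 0;0 0 0.07 0;0 0 0.07 0;0 0 0.07 0;0 0 0.06 0'
python3 - <<'E'
from h import *
c,im,d=cam('wrist');np.savez('pics/w5.npz',im=im,d=d,c=c)
print(ctrl.get_obs()['tool_pos'])
C=np.array([.5395,.154]);p=proj(c,[C[0]+.139*.09,C[1]-.99*.09,.118]);u,v=map(int,p);print(u,v)
save('c5.png',cv2.resize(im[max(v-60,0):v+60,max(u-120,0):u+60],None,fx=4,fy=4,interpolation=cv2.INTER_CUBIC))
P=np.array([[atd(c,a,b,d[b,a]) for a in range(u-40,u+50)] for b in range(v-35,v+35)]).reshape(-1,3)
q=P[:,:2]-C;r=q@[.139,-.99]*1000;l=abs(q@[.99,.139])*1000
for lo in range(52,130,6):
    s=(r>=lo)&(r<lo+6)&(l<25)&(P[:,2]>.09)
    if s.any(): print(lo,s.sum(),P[s][:,2].max().round(4),np.median(P[s][:,2]).round(4))
E
```

```text
t: 29.5
tool_pos: [0.5556, 0.0367, 0.1242]
tool_rot: [3.134, 0.218, 0.003]
contact_force: [0.2, 0.0, 0.9]
opening: 0.0002
grip_force: 0.0
t: 29.92
tool_pos: [0.5512, 0.0636, 0.1229]
tool_rot: [-3.134, -0.217, 0.0]
contact_force: [0.0, -0.1, 0.8]
opening: 0.0007
grip_force: 0.0
t: 30.33
tool_pos: [0.5514, 0.0627, 0.123]
tool_rot: [3.134, 0.217, -0.0]
contact_force: [-0.0, 1.0, -0.5]
opening: 0.0001
grip_force: 0.0
t: 30.75
tool_pos: [0.5516, 0.0627, 0.2858]
tool_rot: [3.134, 0.217, 0.003]
contact_force: [1.1, -0.6, 0.5]
opening: 0.0004
grip_force: 0.0
[0.55437404 0.06268611 0.29330827]
315 176
52 214 0.1217 0.1163
58 186 0.1225 0.1173
64 167 0.1219 0.1163
70 143 0.1136 0.1002
76 54 0.1105 0.106
82 56 0.1061 0.1046
88 39 0.1069 0.1057
94 31 0.1092 0.1076
100 33 0.1115 0.1096
106 33 0.1125 0.111
112 185 0.117 0.1149
118 46 0.116 0.1142
```

View pics/c5.png

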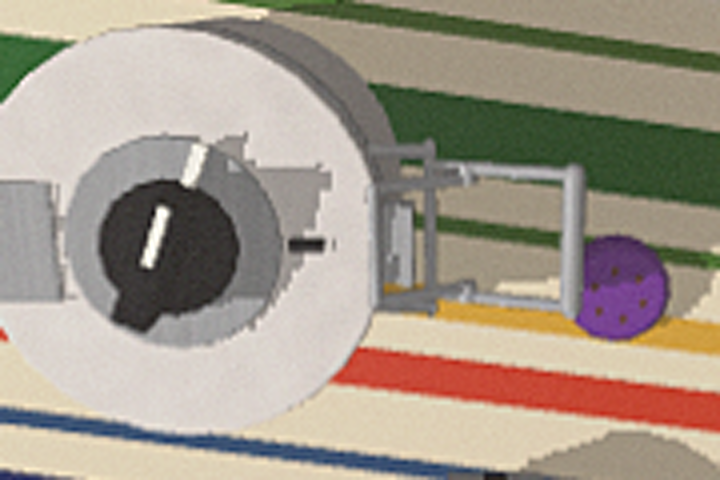

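The crop shows the bail's cross wire at (378,245) lying over the lid behind the tongue's lip at (410,240); the lever bar is still out at (575,240). I turn the tool a quarter so the closing line is across, then press down on the lever bar.

```bash
python3 -m crank '0.003 -0.02 0 0.077;0.003 -0.022 0 0.077;0.003 -0.022 0 0.077;0 0 0 0.077;0 0 -0.02 0.077' 0
python3 -m crank '0 0 -0.04 0.077;0 0 -0.04 0.077;0 0 -0.04 0.077;0 0 -0.04 0.077;0 0 -0.04 0.077'
python3 -m crank '0 0 -0.03 0.077;0 0 -0.03 0.077;0 0 -0.03 0.077;0 0 0 0;0 0 0 0'
python3 -c "
from station import ctrl;import numpy as np
o=ctrl.get_obs();d=o['tool_pos'][:2]-[.5395,.154];print(o['tool_pos'],d@[.139,-.99],d@[.99,.139],np.degrees(o['q'][0]-o['q'][5]))"
```

```text
t: 31.22
tool_pos: [0.557, 0.03, 0.275]
tool_rot: [2.923, 1.147, 0.006]
contact_force: [-0.1, -0.4, -0.5]
opening: 0.0
grip_force: 0.0
t: 31.63
tool_pos: [0.5558, 0.0307, 0.1719]
tool_rot: [2.449, 1.967, 0.0]
contact_force: [0.8, -0.4, 0.1]
opening: -0.0003
grip_force: 0.0
t: 32.05
tool_pos: [0.5552, 0.0308, 0.127]
tool_rot: [-2.063, -2.366, 0.002]
contact_force: [1.0, 0.3, 0.3]
opening: 0.0001
grip_force: 0.0
[0.55515182 0.03083116 0.12701507] 0.12411275126483882 -0.001625162839961643 7.826770135948484
```

```bash
python3 -m crank '0 0 -0.014 0;0 0 -0.014 0;0 0 -0.014 0;0 0 -0.014 0;0 0 -0.014 0'
python3 -m crank '0 0 -0.014 0;0 0 -0.014 0;0 0 -0.014 0;0 0 -0.014 0;0 0 -0.014 0'
python3 -m crank '0 0 -0.004 0;0 0 0 0;0 0 0 0;0 0 0 0;0 0 0 0'
python3 -c "
from h import *
o=ctrl.get_obs();d=o['tool_pos'][:2]-[.5395,.154];print(o['tool_pos'],d@[.139,-.99],d@[.99,.139])
c,im,d=cam('scene');save('s6.png',cv2.resize(im[150:270,300:460],None,fx=4.5,fy=4.5,interpolation=cv2.INTER_CUBIC))"
```

```text
t: 32.47
tool_pos: [0.5562, 0.031, 0.0927]
tool_rot: [2.061, 2.37, 0.001]
contact_force: [0.6, 0.8, 0.5]
opening: -0.0003
grip_force: 0.5
t: 32.88
tool_pos: [0.5557, 0.0308, 0.057]
tool_rot: [-2.061, -2.371, 0.001]
contact_force: [-0.2, 0.4, 0.8]
opening: 0.0
grip_force: 0.4
t: 33.3
tool_pos: [0.5552, 0.0302, 0.0556]
tool_rot: [-2.06, -2.371, 0.003]
contact_force: [-1.7, -5.1, -2.4]
opening: 0.0003
grip_force: 2.5
[0.5552306  0.03019148 0.05562816] 0.12475698702628284 -0.0016360903482817296
```

View pics/s6.png

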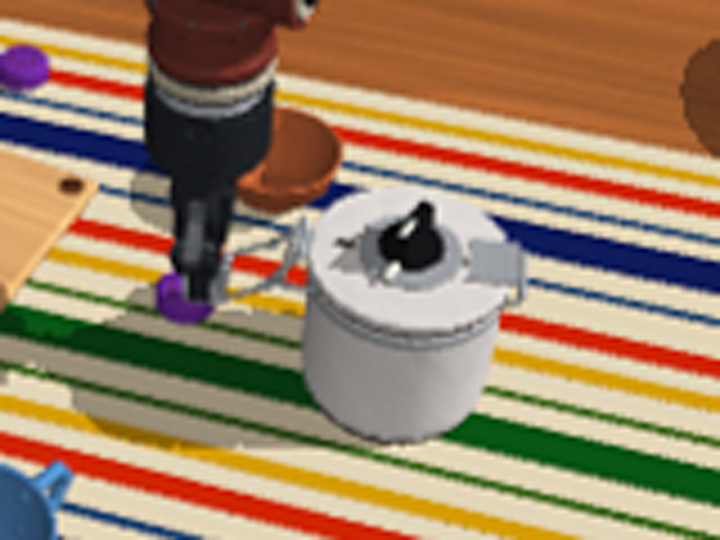

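The scene crop shows the finger at (205,280) holding the lever pressed down and outward of the canister, pushing back with about 5 N. Now I push it inward.

```bash
python3 -m crank '-0.001 0.006 -0.001 0;-0.001 0.006 -0.001 0;-0.001 0.006 -0.001 0;-0.001 0.006 0 0;-0.0005 0.006 0 0'
python3 -m crank '-0.001 0.006 0 0;-0.001 0.006 0 0;-0.001 0.006 0 0;-0.001 0.006 0 0;-0.0005 0.006 0 0'
python3 -m crank '0 0.002 0 0;0 0 0 0;0 0 0 0;0 0 0 0;0 0 0 0'
python3 -c "
from h import *
o=ctrl.get_obs();d=o['tool_pos'][:2]-[.5395,.154];print(o['tool_pos'],d@[.139,-.99],d@[.99,.139])"
```

```text
t: 33.77
tool_pos: [0.5538, 0.0351, 0.0503]
tool_rot: [2.047, 2.36, -0.025]
contact_force: [15.7, -46.6, -35.8]
opening: 0.0001
grip_force: 23.9
t: 34.18
tool_pos: [0.5521, 0.0618, 0.0555]
tool_rot: [2.06, 2.371, 0.003]
contact_force: [0.1, 0.2, -0.4]
opening: -0.0001
grip_force: 0.0
t: 34.6
tool_pos: [0.5515, 0.0621, 0.0547]
tool_rot: [2.06, 2.371, 0.0]
contact_force: [0.1, -0.5, -1.1]
opening: 0.0002
grip_force: 0.0
[0.55149295 0.06210397 0.0546829 ] 0.09264408723127267 -0.0009005256007224363
```

```bash
python3 -m crank '0.003 -0.02 0 0;0.003 -0.02 0 0;0.003 -0.02 0 0;0.002 -0.02 0 0;0 0 0.02 0'
python3 -m crank '0 0 0.07 0;0 0 0.08 0;0 0 0.08 0;0 0 0.08 0;0 0 0.08 0'
python3 -m crank '0 0 0.04 -0.077;0 0 0 -0.077;0 0 0 -0.077;0 0 0 -0.077;0 0 0 -0.077'
python3 - <<'E'
from h import *
c,im,d=cam('wrist');np.savez('pics/w7.npz',im=im,d=d,c=c)
print(ctrl.get_obs()['tool_pos'])
C=np.array([.5395,.154]);p=proj(c,[C[0]+.139*.06,C[1]-.99*.06,.118]);u,v=map(int,p);print(u,v)
a=cv2.resize(im[max(v-75,0):v+75,max(u-100,0):u+100],None,fx=4,fy=4,interpolation=cv2.INTER_CUBIC);save('c7.png',a)
E
```

```text
t: 35.02
tool_pos: [0.5555, 0.0198, 0.0627]
tool_rot: [-2.062, -2.367, 0.004]
contact_force: [-0.5, -0.9, -0.7]
opening: -0.0001
grip_force: 0.0
t: 35.43
tool_pos: [0.5565, 0.0217, 0.2624]
tool_rot: [2.061, 2.37, 0.001]
contact_force: [0.7, -1.2, -0.4]
opening: -0.0001
grip_force: 0.0
t: 35.85
tool_pos: [0.5569, 0.0217, 0.2807]
tool_rot: [2.678, 1.641, 0.002]
contact_force: [-0.7, 0.1, -0.0]
opening: -0.0001
grip_force: 0.0
[0.55684589 0.02168743 0.28047408]
279 122
```

View pics/c7.png

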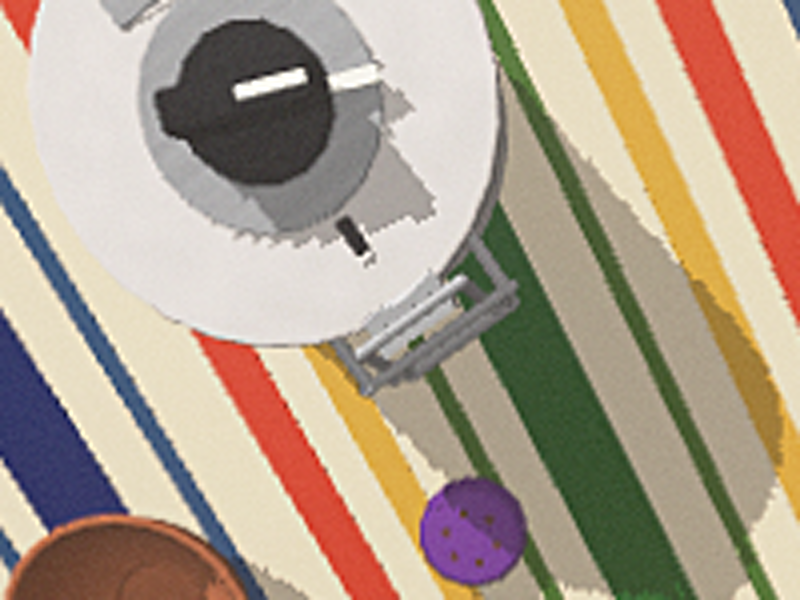

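The crop shows the lever folded down against the front wall under the bracket. The bail wire runs from (360,355) to (465,280) across the tongue, with the tongue's lip outside it. The pointer is at (375,75) and the mark at (352,235). I check the bail wire's place and the vent angle numerically.

Run:
```python
from h import *
z=np.load('pics/w7.npz',allow_pickle=True);im=z['im'];d=z['d'];c=z['c'].item()
C=np.array([.5395,.154]);u0,v0=179,47
g=lambda x,y,h:onz(c,u0+x/4,v0+y/4,h)
def rl(p): q=p[:2]-C;return (q@[.139,-.99]).round(4),(q@[.99,.139]).round(4)
for n,x,y,h in[('bail a',360,355,.12),('bail b',465,280,.12),('ptr tip',380,73,.125),('ptr in',330,82,.125),('mark in',343,222,.117),('mark out',365,252,.117),('lip a',385,365,.12),('lip b',470,305,.12)]:
    p=g(x,y,h);print(n,p.round(4),rl(p))
    uu,vv=int(u0+x/4),int(v0+y/4);print('   depth pt',atd(c,uu,vv,d[vv,uu]).round(4))
p=(g(380,73,.125)-g(330,82,.125))[:2];m=(g(365,252,.117)-g(343,222,.117))[:2]
ap,am=[np.degrees(np.arctan2(v[1],v[0])) for v in(p,m)];print('ptr dir',ap,'mark dir',am,'diff',(ap-am+180)%360-180)
w=g(380,73,.125)[:2]-C;print('ptr from C',np.degrees(np.arctan2(w[1],w[0])),np.hypot(*w))
o=ctrl.get_obs();print(o['tool_pos'],np.degrees(o['q'][0]-o['q'][5]),o['q'][[0,5]])
```

```text
bail a [0.5312 0.0873 0.12  ] (np.float64(0.0649), np.float64(-0.0175))
   depth pt [0.5315 0.088  0.1196]
bail b [0.566  0.0917 0.12  ] (np.float64(0.0654), np.float64(0.0175))
   depth pt [0.5657 0.0918 0.1198]
ptr tip [0.5713 0.1456 0.125 ] (np.float64(0.0127), np.float64(0.0303))
   depth pt [0.5708 0.1473 0.1168]
ptr in [0.5591 0.1495 0.125 ] (np.float64(0.0072), np.float64(0.0188))
   depth pt [0.5588 0.1504 0.124 ]
mark in [0.5439 0.1196 0.117 ] (np.float64(0.0347), np.float64(-0.0004))
   depth pt [0.544  0.1201 0.12  ]
mark out [0.5453 0.1103 0.117 ] (np.float64(0.0441), np.float64(-0.0003))
   depth pt [0.545  0.1104 0.1164]
lip a [0.5359 0.0818 0.12  ] (np.float64(0.0709), np.float64(-0.0136))
   depth pt [0.5324 0.0816 0.1021]
lip b [0.5641 0.0853 0.12  ] (np.float64(0.0714), np.float64(0.0148))
   depth pt [0.5522 0.0836 0.0015]
ptr dir -17.91626068741361 mark dir -81.54370779475377 diff 63.627447107340174
ptr from C -14.798682956317236 0.03288874498112365
[0.55684589 0.02168743 0.28047408] -27.202055299370077 [-0.094734    0.38003142]
```

The bail wire is at r = 65 mm and z ≈ 0.118, so it lies in the groove. The vent stands at about 66°, and the knob bar lies at -16.5°. I turn to yaw 73.5°, go above the knob and check once.

```bash
python3 -m crank '0 0 0 0.0746;0 0 0 0.0746;0 0 0 0.0746;0 0 0 0.0746;0 0 0 0.0746' 45 30
python3 -m crank '-0.0035 0.0265 0 0.0746;-0.0035 0.0265 0 0.0746;-0.0035 0.0265 0 0.0746;-0.0035 0.0265 0 0.0746;-0.0035 0.0265 0 0.0746'
python3 -m crank '-0.0035 0.0265 -0.03 0.0746;-0.0035 0.0265 -0.04 0.0746;-0.0035 0.0265 -0.04 0.0746;-0.0035 0.0265 -0.04 0.0746;-0.0035 0.0265 0 0.0746'
python3 - <<'E'
from h import *
o=ctrl.get_obs();print(o['tool_pos'],np.degrees(o['q'][0]-o['q'][5]))
c,im,d=cam('wrist');save('w8.png',im);print(proj(c,[.5395,.154,.144]))
E
```

```text
t: 36.32
tool_pos: [0.5568, 0.0218, 0.2801]
tool_rot: [2.073, 2.36, 0.001]
contact_force: [0.0, 0.8, -0.2]
opening: 0.0385
grip_force: 0.0
t: 36.73
tool_pos: [0.548, 0.0886, 0.2801]
tool_rot: [1.304, 2.858, 0.0]
contact_force: [-0.6, -0.8, -0.3]
opening: 0.0385
grip_force: 0.0
t: 37.15
tool_pos: [0.5367, 0.1545, 0.1998]
tool_rot: [-0.422, -3.106, 0.003]
contact_force: [0.6, -0.6, -1.4]
opening: 0.0387
grip_force: 0.0
[0.53667366 0.15449593 0.1998301 ] 74.54304409917681
(np.float64(319.71314969914465), np.float64(215.33240528665854))
```

View pics/w8.png

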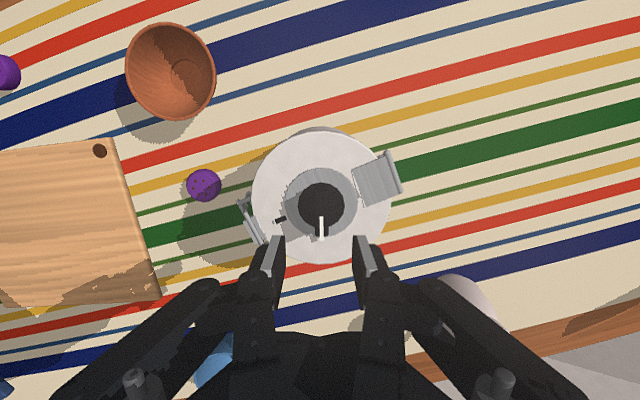

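The wrist view shows the knob's bar at (321,205) lying along the image vertical, centred between the open fingers. I lower onto it and grip.

```bash
python3 -m crank '0.003 0 -0.03 -0.005;0.001 0 -0.04 0;0 0 -0.04 0;0 0 -0.03 0;0 0 -0.008 0'
python3 -m crank '0 0 0 0;0 0 0 0;0 0 0 0;0 0 0 0;0 0 0 0'
python3 -m crank '0 0 0 0;0 0 0 0;0 0 0 0;0 0 0 0;0 0 0 0' 0 30
```

```text
t: 37.62
tool_pos: [0.5401, 0.1537, 0.1284]
tool_rot: [-0.448, -3.106, 0.002]
contact_force: [0.1, 0.7, -0.1]
opening: 0.0381
grip_force: 0.0
t: 38.03
tool_pos: [0.5422, 0.1545, 0.1319]
tool_rot: [0.447, 3.107, 0.001]
contact_force: [0.1, -0.7, -0.1]
opening: 0.0384
grip_force: 0.0
t: 38.45
tool_pos: [0.5418, 0.1548, 0.131]
tool_rot: [0.447, 3.109, 0.001]
contact_force: [0.4, 1.4, 1.5]
opening: 0.0103
grip_force: 32.7
```

```bash
python3 -m crank '0 0 0 -0.0728;0 0 0 -0.0728;0 0 0 -0.0728;0 0 0 -0.0728;0 0 0 -0.0728'
python3 -m crank '0 0 0 -0.0728;0 0 0 -0.0728;0 0 0 -0.0728;0 0 0 -0.0728;0 0 0 -0.0728'
python3 -m crank '0 0 0 0;0 0 0 0;0 0 0 0;0 0 0 0;0 0 0 0'
python3 -m crank '0 0 0 0;0 0 0 0;0 0 0 0;0 0 0 0;0 0 0 0' 45
python3 -m crank '0 0 0.05 0;0 0 0.07 0;0 0 0.07 0;0 0 0.05 0;0 0.04 0 0'
python3 -m crank '-0.06 0 0 0;-0.08 0 0 0;-0.08 0 0 0;-0.04 0 0 0;0 0 0 0'
python3 - <<'E'
from h import *
o=ctrl.get_obs();print(o['tool_pos'],np.degrees(o['q'][0]-o['q'][5]))
c,im,d=cam('wrist');np.savez('pics/w9.npz',im=im,d=d,c=c)
u,v=map(int,proj(c,[.5395,.154,.12]));print(u,v);x0,y0=max(u-80,0),max(v-60,0);print(x0,y0)
save('c9.png',cv2.resize(im[y0:v+60,x0:u+80],None,fx=4.5,fy=4.5,interpolation=cv2.INTER_CUBIC))
E
```

```text
t: 38.87
tool_pos: [0.5409, 0.1534, 0.131]
tool_rot: [-1.313, -2.853, 0.005]
contact_force: [-3.1, -2.7, 5.0]
opening: 0.0101
grip_force: 33.2
t: 39.28
tool_pos: [0.5395, 0.1527, 0.1309]
tool_rot: [-2.064, -2.366, 0.012]
contact_force: [-9.4, -4.8, 9.4]
opening: 0.0101
grip_force: 33.7
t: 39.7
tool_pos: [0.5394, 0.1527, 0.1309]
tool_rot: [-2.058, -2.372, 0.011]
contact_force: [-9.0, -5.5, 8.7]
opening: 0.0099
grip_force: 33.6
t: 40.12
tool_pos: [0.5413, 0.1545, 0.1303]
tool_rot: [-2.059, -2.373, 0.0]
contact_force: [-0.1, -0.4, 0.1]
opening: 0.0388
grip_force: 0.0
t: 40.53
tool_pos: [0.5449, 0.1733, 0.2586]
tool_rot: [2.056, 2.363, 0.014]
contact_force: [1.1, 0.9, 0.6]
opening: 0.0382
grip_force: 0.0
t: 40.95
tool_pos: [0.4086, 0.1748, 0.2503]
tool_rot: [-2.057, -2.375, -0.0]
contact_force: [0.2, -0.3, -0.1]
opening: 0.0385
grip_force: 0.0
[0.40857582 0.17478527 0.2503327 ] 8.212231949668107
434 219
354 159
```

View pics/c9.png

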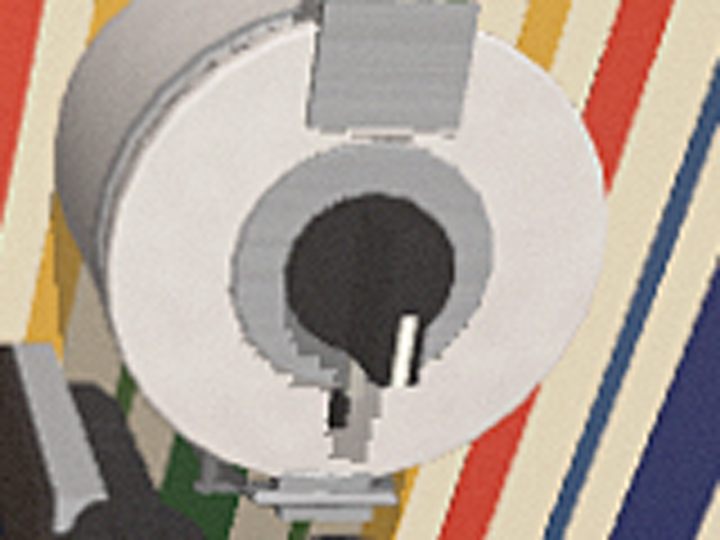

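The crop shows the knob's bar now pointing at the clasp, with the low pointer at (358,378) beside the mark at (340,408). I check the angle allowing for parallax.

Run:
```python
from h import *
z=np.load('pics/w9.npz',allow_pickle=True);c=z['c'].item();d=z['d'];im=z['im']
C=np.array([.5395,.154])
to=lambda p:((p[0]-354)*4.5,(p[1]-159)*4.5)
f0=np.radians(-82)
for a in(-10,0,10):
    f=np.array([np.cos(f0+np.radians(a)),np.sin(f0+np.radians(a))])
    print(a,'tip',np.round(to(proj(c,[*(C+f*.0325),.124])),0),'r.023',np.round(to(proj(c,[*(C+f*.023),.124])),0),'top stripe r.019',np.round(to(proj(c,[*(C+f*.019),.144])),0),'mark',np.round(to(proj(c,[*(C+f*.036),.117])),0))
g=cv2.resize(im[159:279,354:514],None,fx=4.5,fy=4.5,interpolation=cv2.INTER_NEAREST)
m=(g.min(2)>215);m=m[300:460,330:440];print([(b[0][0]+330,b[0][1]+300,b[1]) for b in blobs(m,60)])
c,im,d=cam('top');u,v=map(int,proj(c,[.5395,.154,.12]));print(u,v)
save('c10.png',cv2.resize(im[v-35:v+35,u-35:u+60],None,fx=8,fy=8,interpolation=cv2.INTER_CUBIC))
```

```text
-10 tip [329. 399.] r.023 [341. 365.] top stripe r.019 [380. 390.] mark [315. 397.]
0 tip [352. 401.] r.023 [357. 366.] top stripe r.019 [394. 391.] mark [339. 399.]
10 tip [374. 399.] r.023 [373. 365.] top stripe r.019 [408. 390.] mark [364. 397.]
[(np.float64(403.7), np.float64(352.1), [66, 20, 18, 67, 526])]
228 205
```

View pics/c10.png

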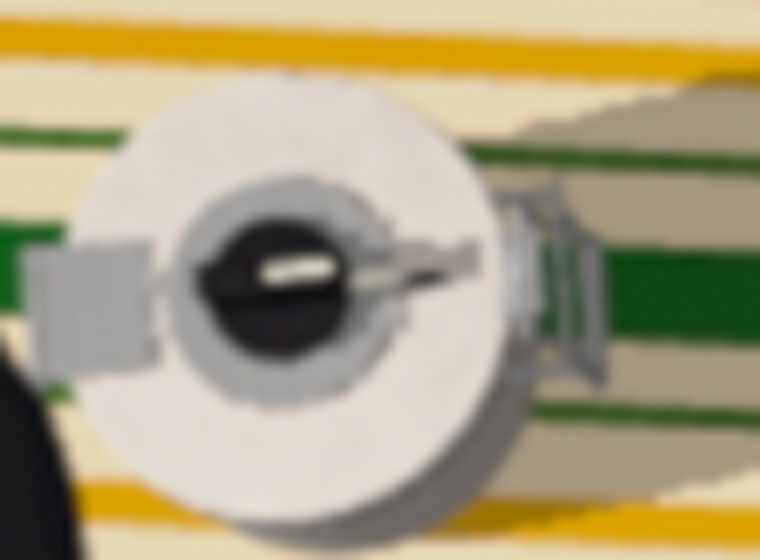

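The top crop shows the pointer (375,280) in line with the mark (430,278). The earlier push carried the finger face to r ≈ 82 mm with no reaction force, so the lever is at its stop. The robot is clear, so I hand in.

```bash
python3 -c "
from station import ctrl
print(ctrl.finish_job())"
```

```text
the job is handed in; nothing more can be done
None
```

I handed the job in at about 41 s: all five biscuits are in the canister, the lid is shut and clamped by the bail and lever, and the vent pointer is on its mark by my camera checks; the station gave no verdict.

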